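Lock the projector lens-shift lever in the third slot

ROBOT

A 6-joint arm with a two-finger parallel gripper is mounted at the origin on the work surface. World frame = base frame: x ahead of the robot, y to its left, z up, the work surface at z = 0. Lengths are in m, angles in rad, forces in N, time in s.
With the tool pointing down it reaches from about 0.275 to 0.75 m from the base axis. Payload 10.2 kg.
Tool frame: the origin (TCP) lies at the very end of the fingers, on their centre line; the grasp point (between the pads) lies 19 mm behind it (r.grasp_offset is the x of the grasp point in the tool frame, in m); x points along the fingers, y is the direction in which the jaws open and shut, and the axes are right-handed (so a half turn about x gives the same grasp; the last joint's range is limited). The gripper opens to 88 mm and grips with 3 to 60 N. Pads are 18 mm wide; open, the fingers measure 123 mm over their backs; the gripper's body (75 mm by 187 mm) begins 45 mm behind the grasp point.
Start: joints at [0.936, 0.313, 1.498, -0, 1.331, -0.223], TCP at [0.21, 0.481, 0.239] pointing down, gripper open.
Joint ranges: [-2.94, 2.94], [-0.97, 2.17], [0.19, 2.56], [-1.23, 4.37], [0.02, 3.11], [-2.88, 2.88]. Speed limits (rad/s): [2.39, 2.39, 3.01, 3.14, 3.14, 3.14].

INTERFACE

Orientations are given as a rotation vector (axis times angle).
In Python, from cell import read_state, snapshot, job, r gives the robot as it stands.
- The arm moves only by the shell command python3 -m pendant 'ROWS' [FORCE]. ROWS is JSON, a list of rows, each a list of 7 numbers: the shift along the tool's x, y, z in m, then the turn, a rotation vector about the tool's x, y, z in rad, then the finger opening in m, from 0 to 0.0881. In form: [[x, y, z, ax, ay, az, gripper], ...]. A call has 1 to 12 rows; each row is the pose to reach, as a shift and turn from the pose measured when the call began, along the tool's axes at that moment; what a row does not reach only later rows make up. A row lasts 1/8 s, in which the tool goes at most 62.5 mm and 10.7 degrees, less where a joint would pass 70% of its speed; a pose out of reach is approached as far as the arm can. A call with a gripper value outside its range is refused whole. The fingers move at their own pace and stop on an object; FORCE is the grip in N (left out, the last holds). Time passes only in rows, so rows that repeat a pose let the fingers close. It gives the time, the measured TCP pose, the force and the opening at its end, in the units of the state.
- read_state(): the state, without advancing time (a new reading comes with each control period).
- snapshot(name): name is "scene" or "top" or "wrist"; returns a dict with "image" (400x640x3 uint8, red, green, blue), "intrinsics" (3x3 intrinsics, pixels), "eye" and "orientation" of the camera in the world. Camera axes: x right, y down, z forward; pixel columns grow to the right and rows downward; lengths in m; the calibration is good to about 2 mm. The wrist camera is an equidistant fisheye: a pixel r from the principal point sees the ray r / f radians off the axis. A picture is of the moment at which its call begins. There is no depth.
- job.hand_in(): hands the job in, once; it reports no verdict.
The state is a dict: "t": time; "joint_positions": joint angles; "joint_vel": joint speeds; "joint_efforts": joint torques, N m; "tcp_pos": TCP position; "orientation": TCP orientation; "wrist_force": force on the tool from outside, world axes, zero at the start; "torque": the same for the moment, N m; "width": finger opening in m.
Only numpy, scipy, OpenCV 4.12 (cv2) and the standard library are available. Lean on these libraries where they do the work, as an engineer would, in place of code of your own. Each camera call takes 0.05 s, during which the arm holds its last target.

TASK

Put the lens-shift lever on the bench into its transport lock, the third slot of its H-shaped gate: with the fingertips push the knob to the cross slot, across to the right, then forward (towards the lens barrel) until it is fully home in the forward right slot, and let it be. Only push the knob, never pinch it between the fingers, do not let it go into the back right slot on the way, and leave the loose things around it where they are.

Things in the scene. Friction and masses are not known exactly. Their poses are not given: they have to be found in the camera images.
- gate_mid (a point): Middle of the H gate, on the top surface of the fixed lens-shift unit. x = the gate's forward, towards the lens barrel (away from the robot, turned up to 0.5 rad); y = its left; z up. A cross slot 20 mm wide runs along y; two legs 20 mm wide at its left end (y about +20 mm), two at its right (-20 mm) end 34 mm forward and back. Between the legs: round-nosed teeth 20 mm wide, tips 10 mm from here.
- unit_base (a point): Middle of the underside of the lens-shift unit, on the table, 90 mm below gate_mid, same axes. White casing 200 (x) x 220 (y) x 90 mm, fixed, with a black lens barrel 80 mm in diameter standing 55 mm out of its far side.
- slot3 (a point): End of the third slot (forward right), on the gate's surface, 34 mm forward and 20 mm right of gate_mid, same axes. Black pips at the leg ends number the slots: 1 forward left, 2 back left, 3 forward right, 4 back right.
- knob_mid (a point): Centre of the black block knob on the lever, with the lever's axes (z along it, up; x forward and y left when upright). Knob about 34 x 34 mm across its four flat faces, 40 mm high. Steel rod of 10 mm below it, tipping about a pivot 70 mm below gate_mid; this point is 170 mm from the pivot: upright 100 mm above gate_mid; fully tipped it is about 62 mm forward or back, 55 mm left or right.
- shift (a joint): Fore-and-aft tip of the lever in rad: 0 = in the cross slot, positive = forward, towards the lens barrel; the legs end at +0.37 and -0.37. Stiff friction (about 1.5 N at the knob): it stays where it is left. At the start anywhere from -0.27 to 0.33, in the left legs or between them.
- across (a joint): Sideways tip of the lever in rad: 0 = upright, positive = to the gate's right; stops at -0.33 and +0.33. Left legs: about -0.33 to -0.21, right legs 0.21 to 0.33. Same friction. It can pass from left to right only in the cross slot, with shift within about 0.07 of 0. At the start -0.32 to -0.24.
- cheek_far: The forward face of the lever's knob, a flat pad 26 mm wide, 40 mm high, 5 mm thick; the body's origin is the knob's centre, axes as knob_mid; the pad's outer face is 17 mm from it.
- cheek_near: The back (robot side) face of the lever's knob, a flat pad 26 mm wide, 40 mm high, 5 mm thick; the body's origin is the knob's centre, axes as knob_mid; the pad's outer face is 17 mm from it.
- cheek_left: The left face of the lever's knob, a flat pad 26 mm wide, 40 mm high, 5 mm thick; the body's origin is the knob's centre, axes as knob_mid; the pad's outer face is 17 mm from it.
- cheek_right: The right face of the lever's knob, a flat pad 26 mm wide, 40 mm high, 5 mm thick; the body's origin is the knob's centre, axes as knob_mid; the pad's outer face is 17 mm from it.
- spare_lens: loose spare projection lens, upright black cylinder 60 mm diameter, 66 mm high, beside the left side of the unit; origin under its centre
- lens_cap: loose black lens cap, disc 40 mm diameter, 9 mm thick, lying on the near right corner of the unit's top; origin under its centre
- screwdriver: loose grey-handled screwdriver, about 180 mm long, lying on the table in front of the unit's near side; origin underneath it
- remote: loose white remote control 150 x 45 x 18 mm, on the table to the right of the unit; origin under its centre
- lamp_module: loose lamp module, steel block 70 x 70 mm, 57 mm high with a round reflector, far left of the unit beside the lens barrel; origin under its centre
- screw_jar: loose glass jar with white lid, 56 mm diameter, 60 mm high, far right of the unit beside the lens barrel; origin under its centre
- carton: loose small cardboard carton 70 x 90 x 50 mm, near left of the unit; origin under its centre

How it is judged:
By the outcome, as a careful person would: the job done as asked, in the order asked, and still so for the second after the job is handed in, with the robot touching nothing.
It also fails if it takes over 54 s, if anything falls off the work surface, if the arm or the gripper's body presses on something with over 40 N, if the wrist force passes 120 N, or if a joint passes its speed limit or range.

## Working session

There is one attempt and no reset: what is moved stays moved. The work goes in short steps, Python scripts to look and compute and a shell command to move; the robot and the scene stay as the last step left them, time stands still between calls to the robot, and variables do not carry over. Pictures are saved under pics/ and viewed, and the job is handed in when it is done.

```bash
ls; mkdir -p pics; python3 - <<'E'
from cell import read_state, snapshot, job, r
import cv2
print(read_state())
for n in ["scene","top"]:
    s=snapshot(n); cv2.imwrite(f"pics/{n}0.png",s["image"][:,:,::-1]); print(n,s["intrinsics"],s["eye"],s["orientation"])
E
```

```text
pics
{'t': 0.0, 'joint_positions': array([ 9.35630488e-01,  3.13458084e-01,  1.49843565e+00, -2.37761774e-05,
        1.33097097e+00, -2.23419588e-01]), 'joint_vel': array([ 4.98227575e-04, -2.62476876e-04, -8.71423244e-05,  9.20825718e-04,
        1.53875988e-03,  4.58274424e-04]), 'joint_efforts': array([-4.93477619e-04, -4.02216411e+01, -2.52262813e+01,  6.94234064e-02,
        3.53467267e-02, -1.39332851e-04]), 'tcp_pos': array([0.20998968, 0.48091196, 0.23815747]), 'orientation': array([ 0.3220678 ,  1.54707051, -0.32391049]), 'wrist_force': array([ 0.39867439, -0.1686013 ,  0.55595502]), 'torque': array([0.01271799, 0.02952002, 0.01926155]), 'width': 0.08820686948779768}
scene [[396.8283687    0.         315.41763743]
 [  0.         396.8283687  196.16640729]
 [  0.           0.           1.        ]] [ 1.17093459 -0.00255947  0.79071747] [-1.81139131 -1.76474658  0.66213685]
top [[464.59063803   0.         322.89580841]
 [  0.         464.59063803 205.98346975]
 [  0.           0.           1.        ]] [0.52821529 0.04661278 1.03025243] [-2.21968085  2.18830525 -0.00323411]
```

View pics/scene0.png

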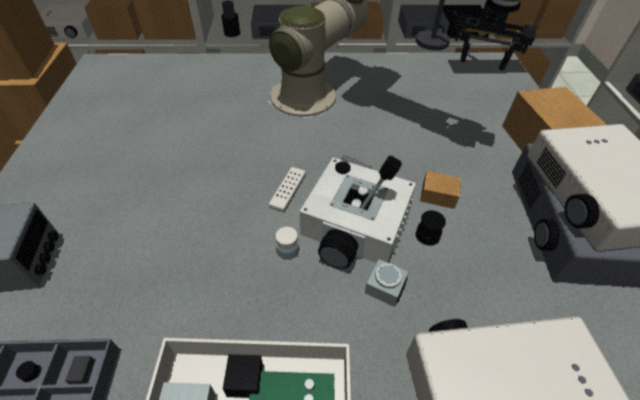

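View pics/top0.png

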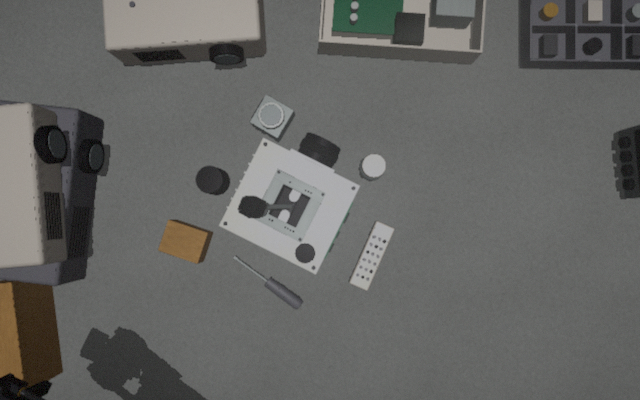

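The scene view shows the unit near (358,205) with the lever tipped left. In the top view the unit is centred near (289,205), the barrel is at (320,148) and the knob at (253,206). I'll zoom in to measure.

```bash
python3 - <<'E'
import cv2
a=cv2.imread("pics/top0.png")[125:285,205:375]
cv2.imwrite("pics/top0z.png",cv2.resize(a,None,fx=3.7,fy=3.7,interpolation=cv2.INTER_CUBIC))
a=cv2.imread("pics/scene0.png")[145:275,290:440]
cv2.imwrite("pics/scene0z.png",cv2.resize(a,None,fx=4,fy=4,interpolation=cv2.INTER_CUBIC))
E
```

```text
(no output)
```

View pics/top0z.png

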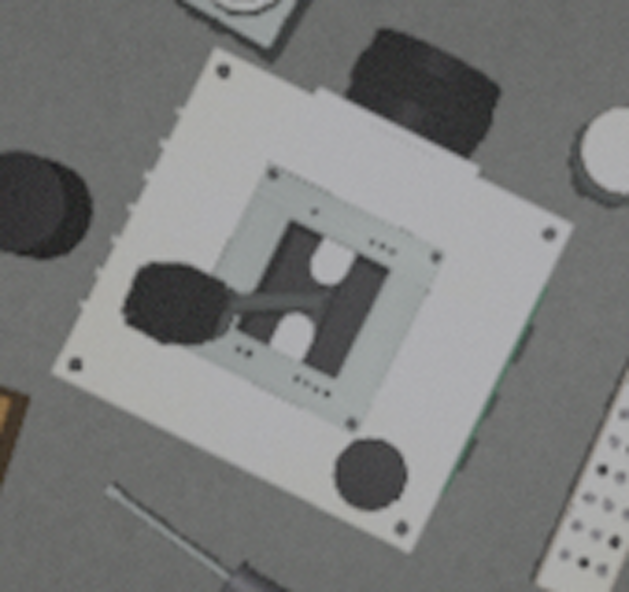

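View pics/scene0z.png

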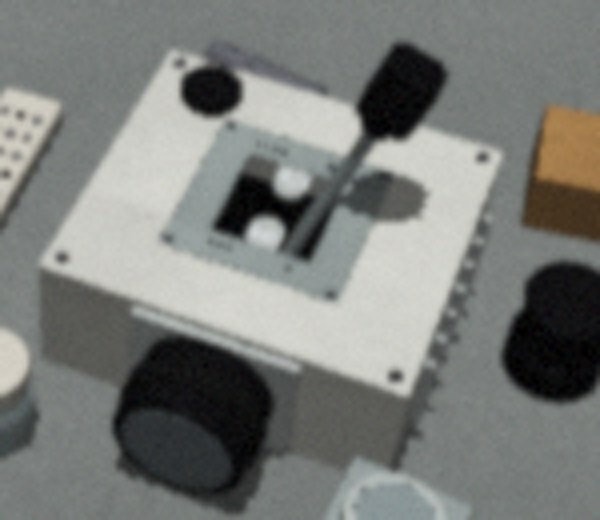

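```bash
cat > h.py <<'E'
import numpy as np, cv2
from scipy.spatial.transform import Rotation as R
from cell import read_state, snapshot
def ray(s,p):
    K=s["intrinsics"];d=np.array([(p[0]-K[0,2])/K[0,0],(p[1]-K[1,2])/K[1,1],1.])
    d=R.from_rotvec(s["orientation"]).apply(d);return np.array(s["eye"]),d/np.linalg.norm(d)
def onz(s,p,z):
    e,d=ray(s,p);return e+d*(z-e[2])/d[2]
def tri(rs):
    A=sum(np.eye(3)-np.outer(d,d) for e,d in rs);b=sum((np.eye(3)-np.outer(d,d))@e for e,d in rs)
    x=np.linalg.solve(A,b);return x,[np.linalg.norm((np.eye(3)-np.outer(d,d))@(x-e)) for e,d in rs]
def proj(s,X):
    c=R.from_rotvec(s["orientation"]).inv().apply(np.array(X)-s["eye"]);K=s["intrinsics"]
    return K[0,0]*c[0]/c[2]+K[0,2],K[1,1]*c[1]/c[2]+K[1,2]
E
python3 - <<'E'
from h import *
t=snapshot("top");sc=snapshot("scene")
P=lambda z,o,k:[(z[0]+.5)/k-.5+o[0],(z[1]+.5)/k-.5+o[1]]
zt=[(223,70),(549,233),(402,528),(76,364)]
zs=[(396,376),(62,257),(180,62),(483,157)]
for s,z,o,k in((t,zt,(205,125),3.7),(sc,zs,(290,145),4)):
    C=np.array([onz(s,P(p,o,k),.09) for p in z]);m=C.mean(0)
    f=(C[0]+C[1]-C[2]-C[3])[:2];l=(C[0]+C[3]-C[1]-C[2])[:2]
    print(m,np.arctan2(f[1],f[0]),np.arctan2(-l[0],l[1]),np.linalg.norm(f)/2,np.linalg.norm(l)/2)
kt=P((178,303),(205,125),3.7);ks=P((402,90),(290,145),4)
print(kt,ks,tri([ray(t,kt),ray(sc,ks)]))
E
```

```text
[0.54628706 0.13042228 0.09      ] -0.4479672408495922 -0.45003929160280143 0.1802583353878072 0.20013023763631516
[0.54467853 0.13005259 0.09      ] -0.4499045307588953 -0.4547231635296218 0.18078251837010345 0.2005485580713227
[252.74324324324323, 206.52702702702703] [390.125, 167.125] (array([0.5414339 , 0.1895701 , 0.18081142]), [np.float64(0.0007150015041143366), np.float64(0.0007150015041143259)])
```

```bash
cat >> h.py <<'E'
G=np.array([.5455,.1302,.09]);F=np.array([np.cos(-.45),np.sin(-.45),0]);L=np.array([-F[1],F[0],0]);Z=np.array([0,0,1.])
GR=np.c_[F,L,Z]
def knob(kt,ks,t,sc):
    x,e=tri([ray(t,kt),ray(sc,ks)]);g=GR.T@(x-G);h=g+[0,0,.07]
    print("knob gate mm",(g*1000).round(1),"shift",np.arctan2(h[0],h[2]).round(3),"across",np.arctan2(-h[1],h[2]).round(3),"|r|",np.linalg.norm(h).round(4),"err",e[0])
def tool():
    s=read_state();T=R.from_rotvec(s["orientation"]).as_matrix()
    print("t",s["t"],"tcp gate mm",(GR.T@(s["tcp_pos"]-G)*1000).round(1),"z",s["tcp_pos"][2].round(4),"F",s["wrist_force"].round(1),"w",s["width"])
    print("tool axes in gate:\n",(GR.T@T).round(4)); return s,T
def go(goal_mm,Tg=None):
    "goal in gate frame mm -> shift,turn in tool axes"
    s,T=tool();d=T.T@(G+GR@np.array(goal_mm)/1000-s["tcp_pos"])
    print("shift",d.round(4))
    if Tg is not None: print("turn",R.from_matrix(T.T@Tg).as_rotvec().round(4))
E
python3 - <<'E'
from h import *
for y in (L,-L,F,-F):
    x=-Z;Tg=np.c_[x,y,np.cross(x,y)];go([-90,52,130],Tg)
print(read_state()["joint_positions"])
E
```

```text
t 0.2 tcp gate mm [-454.6  170.   148.4] z 0.2384 F [-0.4  0.4 -0.6] w 0.08799975416756899
tool axes in gate:
 [[-2.000e-04 -3.820e-02  9.993e-01]
 [-7.000e-04  9.993e-01  3.820e-02]
 [-1.000e+00 -7.000e-04 -2.000e-04]]
shift [ 0.0184 -0.1318  0.3599]
turn [ 0.0382 -0.0002  0.0007]
t 0.2 tcp gate mm [-454.6  170.   148.4] z 0.2384 F [-0.4  0.4 -0.6] w 0.08799975416756899
tool axes in gate:
 [[-2.000e-04 -3.820e-02  9.993e-01]
 [-7.000e-04  9.993e-01  3.820e-02]
 [-1.000e+00 -7.000e-04 -2.000e-04]]
shift [ 0.0184 -0.1318  0.3599]
turn [-3.1034e+00 -1.0000e-03 -3.0000e-04]
t 0.2 tcp gate mm [-454.6  170.   148.4] z 0.2384 F [-0.4  0.4 -0.6] w 0.08799975416756899
tool axes in gate:
 [[-2.000e-04 -3.820e-02  9.993e-01]
 [-7.000e-04  9.993e-01  3.820e-02]
 [-1.000e+00 -7.000e-04 -2.000e-04]]
shift [ 0.0184 -0.1318  0.3599]
turn [1.609e+00 4.000e-04 7.000e-04]
t 0.2 tcp gate mm [-454.6  170.   148.4] z 0.2384 F [-0.4  0.4 -0.6] w 0.08799975416756899
tool axes in gate:
 [[-2.000e-04 -3.820e-02  9.993e-01]
 [-7.000e-04  9.993e-01  3.820e-02]
 [-1.000e+00 -7.000e-04 -2.000e-04]]
shift [ 0.0184 -0.1318  0.3599]
turn [-1.5326e+00 -7.0000e-04  4.0000e-04]
[ 9.35581889e-01  3.13242097e-01  1.49805005e+00  2.96171235e-05
  1.33099707e+00 -2.23402325e-01]
```

```bash
python3 -m pendant '[[0.01,-0.02,0.05,0.038,0,0,0],[0.02,-0.04,0.10,0.038,0,0,0],[0.02,-0.06,0.15,0.038,0,0,0],[0.02,-0.08,0.20,0.038,0,0,0],[0.02,-0.10,0.25,0.038,0,0,0],[0.02,-0.12,0.30,0.038,0,0,0],[0.03,-0.128,0.34,0.038,0,0,0],[0.04,-0.128,0.355,0.038,0,0,0],[0.06,-0.128,0.355,0.038,0,0,0],[0.06,-0.128,0.355,0.038,0,0,0]]' 10; python3 - <<'E'
from h import *
tool()
for n in("top","scene","wrist"):
    s=snapshot(n);cv2.imwrite(f"pics/{n}1.png",s["image"][:,:,::-1])
a=cv2.imread("pics/top1.png")[125:285,205:375];b=cv2.imread("pics/scene1.png")[135:255,310:437]
a=cv2.resize(a,(400,376));b=cv2.resize(b,(398,376));cv2.imwrite("pics/c1.png",np.hstack([a,b]))
E
```

```text
t: 1.45
tcp_pos: [0.483, 0.222, 0.1771]
orientation: [0.351, 1.545, -0.354]
wrist_force: [0.2, 0.7, 0.6]
width: 0.0006
t 1.45 tcp gate mm [-96.2  55.5  87.1] z 0.1771 F [0.2 0.7 0.6] w 0.0005720007247246551
tool axes in gate:
 [[-2.9e-03 -9.0e-04  1.0e+00]
 [-2.6e-03  1.0e+00  9.0e-04]
 [-1.0e+00 -2.6e-03 -2.9e-03]]
```

View pics/c1.png

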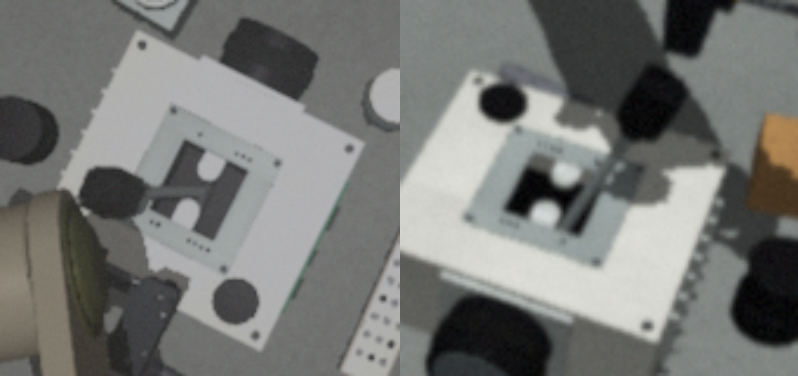

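View pics/wrist1.png

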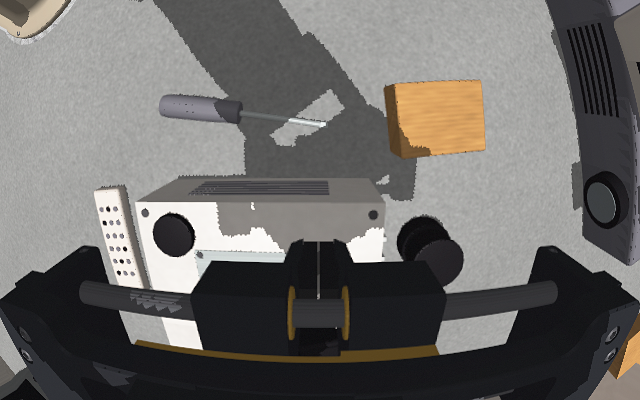

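Closed fingers stand behind the knob: it's at about (112,190) and the fingers at (160,290) in the left half of the picture. Next I lower them and push forward gently.

```bash
python3 -m pendant '[[0.012,-0.004,0,0,0,0,0],[0.025,-0.004,0.01,0,0,0,0],[0.025,-0.004,0.02,0,0,0,0],[0.025,-0.004,0.03,0,0,0,0],[0.025,-0.004,0.036,0,0,0,0],[0.025,-0.004,0.042,0,0,0,0]]'; python3 -m pendant '[[0,0,0.007,0,0,0,0],[0,0,0.013,0,0,0,0],[0,0,0.019,0,0,0,0],[0,0,0.019,0,0,0,0]]';python3 - <<'E'
from h import *
tool()
for n in("top","scene"):
    s=snapshot(n);cv2.imwrite(f"pics/{n}2.png",s["image"][:,:,::-1])
a=cv2.imread("pics/top2.png")[125:285,205:375];b=cv2.imread("pics/scene2.png")[135:255,310:437]
a=cv2.resize(a,(400,376));b=cv2.resize(b,(398,376));cv2.imwrite("pics/c2.png",np.hstack([a,b]))
E
```

```text
t: 2.35
tcp_pos: [0.5205, 0.2003, 0.1545]
orientation: [0.352, 1.541, -0.352]
wrist_force: [-2.0, 0.8, 1.6]
width: 0.0005
t: 2.85
tcp_pos: [0.5379, 0.1919, 0.1544]
orientation: [0.352, 1.541, -0.352]
wrist_force: [-0.7, 0.9, 0.6]
width: 0.0005
t 2.85 tcp gate mm [-33.6  52.2  64.4] z 0.1544 F [-0.7  0.9  0.6] w 0.000509257635153402
tool axes in gate:
 [[ 7.e-04 -8.e-04  1.e+00]
 [ 3.e-04  1.e+00  8.e-04]
 [-1.e+00  3.e-04  7.e-04]]
```

View pics/c2.png

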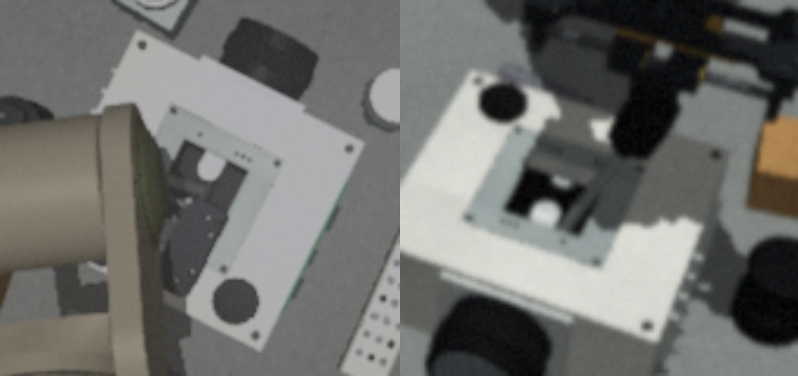

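```bash
cat >> h.py <<'E'
def ksph(s,p):
    e,d=ray(s,p);c=G-[0,0,.07];m=e-c;b=m@d;q=b*b-(m@m-.17**2)
    x=e+d*(-b-np.sqrt(max(q,0)));h=GR.T@(x-c);print("q",q,"knob",(h*1000-[0,0,70]).round(1),"shift",np.arctan2(h[0],h[2]).round(3),"across",np.arctan2(-h[1],h[2]).round(3))
def camcal(n): return snapshot(n)
E
python3 - <<'E'
from h import *
s=snapshot("scene")
ksph(s,(387.5,172.7)); ksph(s,(390.1,167.1))
for q in(-.18,-.1,-.05,0,.05,.1):
    a=-.31
    h=np.array([np.tan(q),-np.tan(a),1]);h/=np.linalg.norm(h);print(q,proj(s,G-[0,0,.07]+GR@h*.17))
E
```

```text
q 0.012179197885526682 knob [-9.8 52.3 91.4] shift -0.061 across -0.314
q 0.00814742253320122 knob [-32.2  51.9  88.6] shift -0.2 across -0.316
-0.18 (np.float64(389.3909283384242), np.float64(167.60930014091116))
-0.1 (np.float64(388.02202369277455), np.float64(170.84379718158397))
-0.05 (np.float64(387.04650872550775), np.float64(173.0474763926669))
0 (np.float64(385.9801186142999), np.float64(175.38669654800432))
0.05 (np.float64(384.8243394543298), np.float64(177.85709924948708))
0.1 (np.float64(383.5809622440628), np.float64(180.4537990126189))
```

```bash
python3 -m pendant '[[0,0,0.004,0,0,0,0],[0,0,0.009,0,0,0,0],[0,0,0.009,0,0,0,0],[0,0,0,0,0,0,0],[0,0,-0.03,0,0,0,0],[0,0,-0.06,0,0,0,0],[0,0,-0.06,0,0,0,0]]';python3 - <<'E'
from h import *
tool()
for n in("top","scene"):
    s=snapshot(n);cv2.imwrite(f"pics/{n}3.png",s["image"][:,:,::-1])
a=cv2.imread("pics/top3.png")[125:285,205:375];b=cv2.imread("pics/scene3.png")[135:255,310:437]
a=cv2.resize(a,(400,376));b=cv2.resize(b,(398,376));cv2.imwrite("pics/c3.png",np.hstack([a,b]))
E
```

```text
t: 3.88
tcp_pos: [0.482, 0.2189, 0.1546]
orientation: [0.35, 1.542, -0.351]
wrist_force: [-0.4, -0.5, -0.5]
width: 0.0005
t 3.875 tcp gate mm [-95.7  52.2  64.6] z 0.1546 F [-0.4 -0.5 -0.5] w 0.0005183402670807415
tool axes in gate:
 [[ 4.e-04 -3.e-03  1.e+00]
 [-1.e-04  1.e+00  3.e-03]
 [-1.e+00 -1.e-04  4.e-04]]
```

View pics/c3.png

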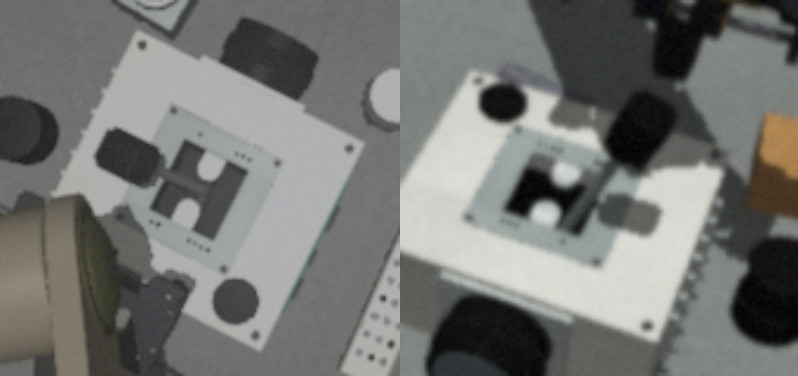

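```bash
python3 - <<'E'
from h import *
t=snapshot("top");sc=snapshot("scene")
knob((259.8,191.8),(386.9,175.85),t,sc)
ksph(t,(259.8,191.8));ksph(sc,(386.9,175.85))
E
```

```text
knob gate mm [ 0.3 52.8 91.1] shift 0.002 across -0.317 |r| 0.1695 err 0.0012957517324667632
q 0.023107331173587764 knob [ 0.7 51.4 92.1] shift 0.004 across -0.307
q 0.013955521503979385 knob [-0.2 54.  91.2] shift -0.001 across -0.323
```

```bash
python3 -m pendant '[[0,0.04,0,0,0,0,0],[0,0.063,0.02,0,0,0,0],[0,0.063,0.06,0,0,0,0],[0,0.063,0.098,0.003,0,0,0],[0,0.063,0.098,0.003,0,0,0]]';python3 - <<'E'
from h import *
tool()
s=snapshot("scene");cv2.imwrite("pics/scene4.png",cv2.resize(s["image"][95:255,290:490,::-1],None,fx=3.5,fy=3.5))
E
```

```text
t: 4.7
tcp_pos: [0.6017, 0.23, 0.1535]
orientation: [0.357, 1.54, -0.357]
wrist_force: [-1.3, -0.0, 0.1]
width: -0.0
t 4.7 tcp gate mm [  7.2 114.3  63.5] z 0.1535 F [-1.3 -0.   0.1] w -3.494996512961701e-05
tool axes in gate:
 [[ 1.0e-03  5.4e-03  1.0e+00]
 [-1.0e-04  1.0e+00 -5.4e-03]
 [-1.0e+00 -1.0e-04  1.0e-03]]
```

View pics/scene4.png

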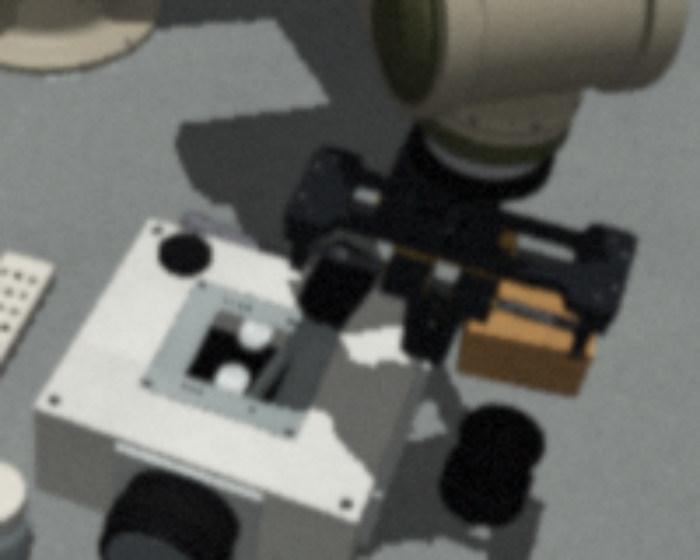

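Fingers are to the left of the knob at (430,340), with clear space between. Now pushing right, in stages.

```bash
python3 -m pendant '[[0,-0.01,-0.004,0,0,0,0],[0,-0.02,-0.004,-0.005,0,0,0],[0,-0.028,-0.004,-0.005,0,0,0],[0,-0.036,-0.004,-0.005,0,0,0],[0,-0.044,-0.004,-0.005,0,0,0],[0,-0.052,-0.004,-0.005,0,0,0],[0,-0.06,-0.004,-0.005,0,0,0],[0,-0.068,-0.004,-0.005,0,0,0],[0,-0.068,-0.004,-0.005,0,0,0]]';python3 - <<'E'
from h import *
tool()
s=snapshot("scene");cv2.imwrite("pics/scene5.png",cv2.resize(s["image"][95:255,290:490,::-1],None,fx=3.5,fy=3.5))
s=snapshot("top");cv2.imwrite("pics/top5.png",cv2.resize(s["image"][125:285,205:375,::-1],None,fx=3.5,fy=3.5))
E
```

```text
t: 5.88
tcp_pos: [0.5667, 0.1709, 0.1534]
orientation: [0.352, 1.543, -0.354]
wrist_force: [-0.1, 0.1, 0.2]
width: 0.0003
t 5.875 tcp gate mm [ 1.3 45.9 63.4] z 0.1534 F [-0.1  0.1  0.2] w 0.00029832991695993844
tool axes in gate:
 [[-4.e-04 -1.e-04  1.e+00]
 [-1.e-03  1.e+00  1.e-04]
 [-1.e+00 -1.e-03 -4.e-04]]
```

View pics/scene5.png

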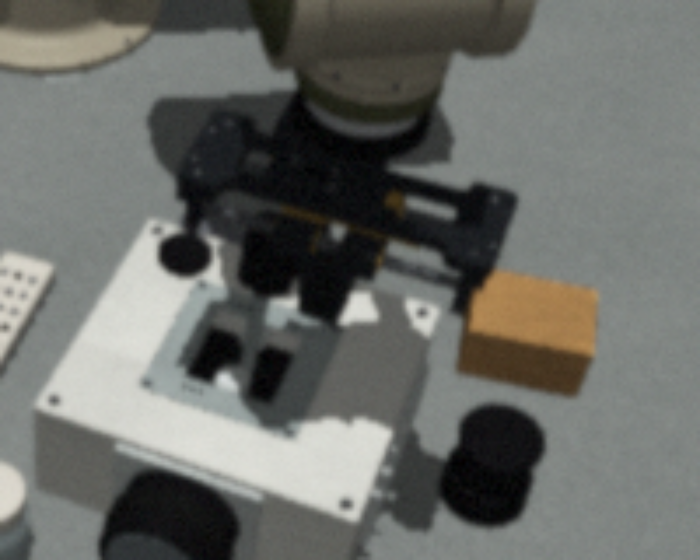

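View pics/top5.png

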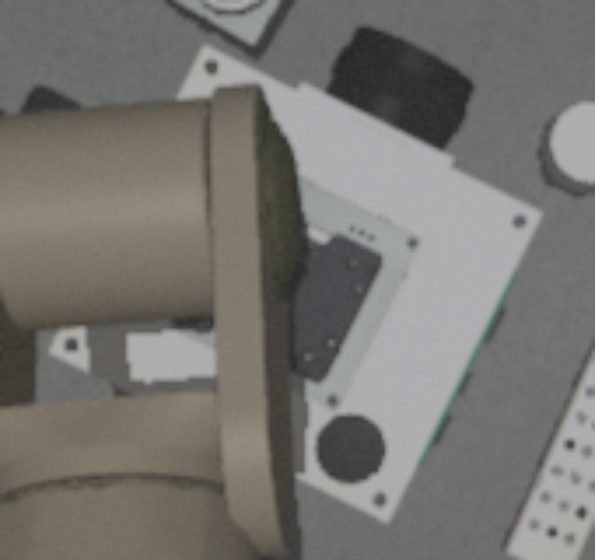

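```bash
python3 - <<'E'
from h import *
s=snapshot("scene")
ksph(s,(366,169.9))
E
```

```text
q 0.015760287080583413 knob [ 9.8  8.6 99.5] shift 0.058 across -0.051
```

```bash
python3 -m pendant '[[0,-0.008,0,0,0,0,0],[0,-0.016,0,0,0,0,0],[0,-0.024,0,0,0,0,0],[0,-0.032,0,0,0,0,0],[0,-0.04,0,0,0,0,0],[0,-0.04,0,0,0,0,0]]';python3 - <<'E'
from h import *
tool()
s=snapshot("scene");cv2.imwrite("pics/scene6.png",cv2.resize(s["image"][115:245,290:440,::-1],None,fx=5,fy=5,interpolation=cv2.INTER_CUBIC))
E
```

```text
t: 6.78
tcp_pos: [0.5492, 0.1349, 0.1533]
orientation: [0.352, 1.543, -0.354]
wrist_force: [-0.1, -0.3, 0.6]
width: 0.0004
t 6.775 tcp gate mm [ 1.3  5.8 63.3] z 0.1533 F [-0.1 -0.3  0.6] w 0.00042423814649094775
tool axes in gate:
 [[-7.0e-04 -1.0e-04  1.0e+00]
 [-1.3e-03  1.0e+00  1.0e-04]
 [-1.0e+00 -1.3e-03 -7.0e-04]]
```

View pics/scene6.png

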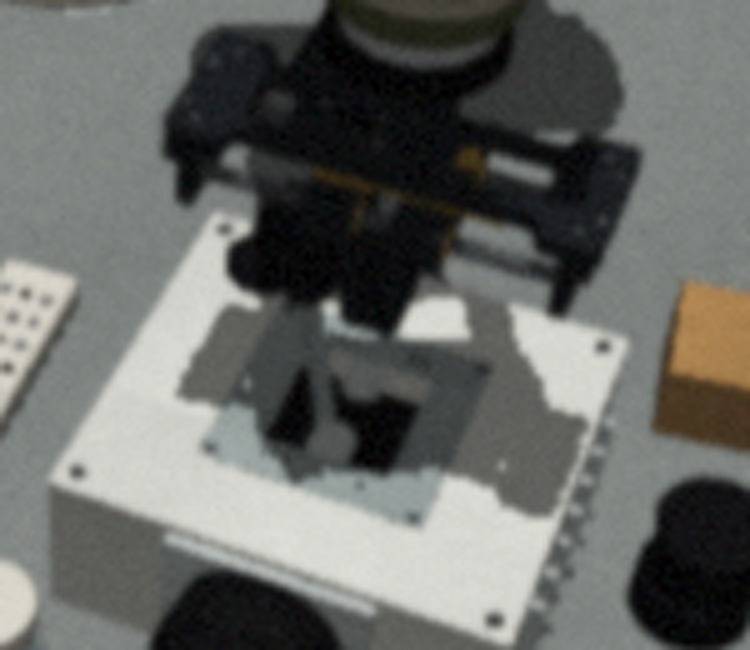

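```bash
python3 - <<'E'
from h import *
s=snapshot("scene")
ksph(s,(348.7,164.4))
for q in (-.1,-.05,0,.05):
  for a in(.15,.2,.25,.3):
    h=np.array([np.tan(q),-np.tan(a),1]);h/=np.linalg.norm(h);c=G-[0,0,.07]
    print(q,a,[tuple((np.array(proj(s,c+GR@h*k))-[290,115])*5//1) for k in(.09,.15,.17)])
E
```

```text
q 0.01255396017589172 knob [  6.6 -32.5  96.7] shift 0.039 across 0.192
-0.1 0.15 [(np.float64(330.0), np.float64(358.0)), (np.float64(328.0), np.float64(254.0)), (np.float64(327.0), np.float64(218.0))]
-0.1 0.2 [(np.float64(321.0), np.float64(356.0)), (np.float64(312.0), np.float64(252.0)), (np.float64(309.0), np.float64(215.0))]
-0.1 0.25 [(np.float64(312.0), np.float64(355.0)), (np.float64(297.0), np.float64(250.0)), (np.float64(291.0), np.float64(213.0))]
-0.1 0.3 [(np.float64(303.0), np.float64(354.0)), (np.float64(281.0), np.float64(249.0)), (np.float64(274.0), np.float64(212.0))]
-0.05 0.15 [(np.float64(327.0), np.float64(364.0)), (np.float64(322.0), np.float64(264.0)), (np.float64(320.0), np.float64(228.0))]
-0.05 0.2 [(np.float64(318.0), np.float64(362.0)), (np.float64(306.0), np.float64(261.0)), (np.float64(302.0), np.float64(225.0))]
-0.05 0.25 [(np.float64(309.0), np.float64(361.0)), (np.float64(291.0), np.float64(259.0)), (np.float64(284.0), np.float64(223.0))]
-0.05 0.3 [(np.float64(300.0), np.float64(360.0)), (np.float64(276.0), np.float64(258.0)), (np.float64(267.0), 
[... 351 characters left out ...]
64(269.0)), (np.float64(278.0), np.float64(234.0))]
0 0.3 [(np.float64(297.0), np.float64(366.0)), (np.float64(270.0), np.float64(267.0)), (np.float64(260.0), np.float64(233.0))]
0.05 0.15 [(np.float64(320.0), np.float64(376.0)), (np.float64(310.0), np.float64(285.0)), (np.float64(307.0), np.float64(252.0))]
0.05 0.2 [(np.float64(311.0), np.float64(374.0)), (np.float64(295.0), np.float64(282.0)), (np.float64(289.0), np.float64(249.0))]
0.05 0.25 [(np.float64(302.0), np.float64(373.0)), (np.float64(279.0), np.float64(279.0)), (np.float64(271.0), np.float64(246.0))]
0.05 0.3 [(np.float64(294.0), np.float64(372.0)), (np.float64(264.0), np.float64(278.0)), (np.float64(254.0), np.float64(245.0))]
```

```bash
python3 -m pendant '[[0,-0.007,0,0,0,0,0],[0,-0.013,0,0,0,0,0],[0,-0.013,0,0,0,0,0],[0,0.01,0,0,0,0,0],[0,0.03,-0.02,0,0,0,0],[0,0.03,-0.06,0,0,0,0],[0,0.03,-0.1,0,0,0,0],[0,0.03,-0.1,0,0,0,0]]';python3 - <<'E'
from h import *
tool()
for n in("top","scene"):
    s=snapshot(n);cv2.imwrite(f"pics/{n}7.png",s["image"][:,:,::-1])
a=cv2.imread("pics/top7.png")[125:285,205:375];b=cv2.imread("pics/scene7.png")[135:255,310:437]
a=cv2.resize(a,(400,376));b=cv2.resize(b,(398,376));cv2.imwrite("pics/c7.png",np.hstack([a,b]))
E
```

```text
t: 7.88
tcp_pos: [0.4709, 0.2067, 0.1537]
orientation: [0.35, 1.543, -0.352]
wrist_force: [-0.6, 0.3, -0.2]
width: 0.0008
t 7.875 tcp gate mm [-100.4   36.5   63.7] z 0.1537 F [-0.6  0.3 -0.2] w 0.0008474940078516897
tool axes in gate:
 [[-6.0e-04 -2.8e-03  1.0e+00]
 [-1.2e-03  1.0e+00  2.8e-03]
 [-1.0e+00 -1.2e-03 -6.0e-04]]
```

View pics/c7.png

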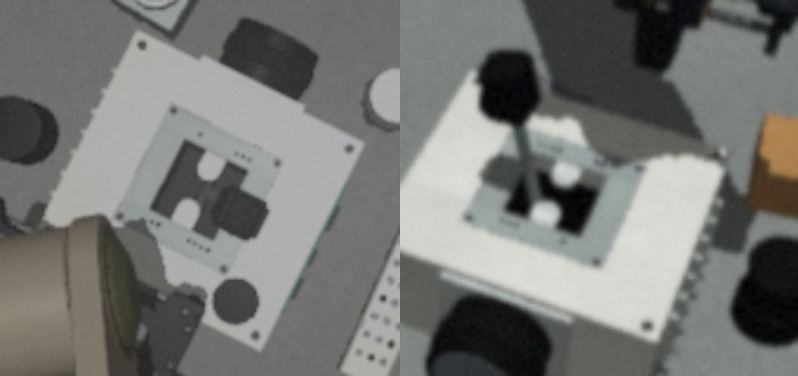

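```bash
python3 - <<'E'
from h import *
t=snapshot("top");sc=snapshot("scene")
knob((307.4,214.8),(345.3,162.3),t,sc)
ksph(t,(307.4,214.8));ksph(sc,(345.3,162.3))
E
```

```text
knob gate mm [  1.6 -44.   94.3] shift 0.01 across 0.262 |r| 0.1701 err 0.0016602494286592038
q 0.027427804568532 knob [  2.2 -45.6  93.8] shift 0.013 across 0.271
q 0.010788160020073101 knob [  1.2 -42.4  94.6] shift 0.008 across 0.252
```

```bash
python3 -m pendant '[[0.003,-0.04,0,0.003,0,0,0],[0.006,-0.082,0,0.003,0,0,0],[0.006,-0.082,0.03,0.003,0,0,0],[0.006,-0.082,0.06,0.003,0,0,0],[0.006,-0.082,0.07,0.003,0,0,0],[0.006,-0.082,0.078,0.003,0,0,0],[0.006,-0.082,0.086,0.003,0,0,0],[0.006,-0.082,0.094,0.003,0,0,0],[0.006,-0.082,0.102,0.003,0,0,0],[0.006,-0.082,0.110,0.003,0,0,0],[0.006,-0.082,0.110,0.003,0,0,0]]';python3 - <<'E'
from h import *
tool()
s=snapshot("scene");cv2.imwrite("pics/scene8.png",cv2.resize(s["image"][115:245,290:440,::-1],None,fx=5,fy=4.6,interpolation=cv2.INTER_CUBIC))
E
```

```text
t: 9.45
tcp_pos: [0.5372, 0.0834, 0.1474]
orientation: [0.355, 1.541, -0.356]
wrist_force: [-0.5, 0.1, -0.5]
width: 0.0005
t 9.45 tcp gate mm [ 12.9 -45.7  57.4] z 0.1474 F [-0.5  0.1 -0.5] w 0.0004979643095520952
tool axes in gate:
 [[ 5.0e-04  3.6e-03  1.0e+00]
 [-6.0e-04  1.0e+00 -3.6e-03]
 [-1.0e+00 -6.0e-04  5.0e-04]]
```

View pics/scene8.png

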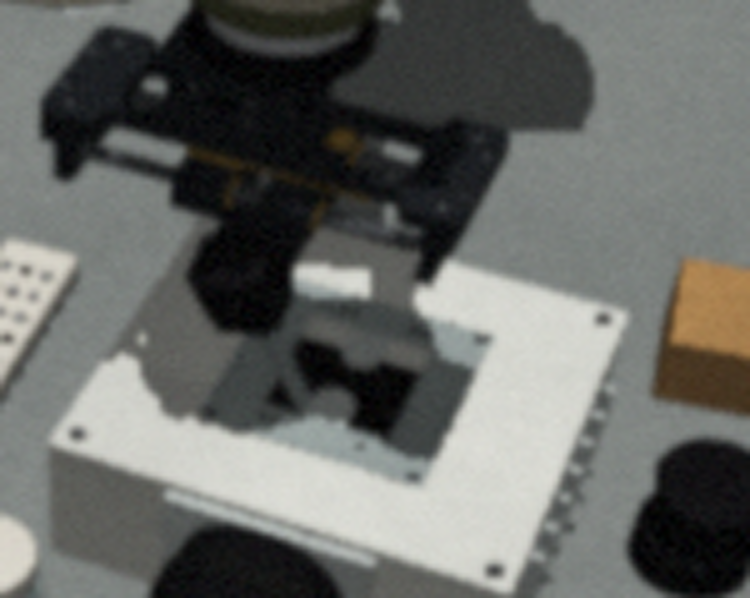

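Knob at (243,275) is leaning forward-right into the leg. I'll carry on until the force rises at the end stop.

```bash
python3 -m pendant '[[0,0,0.006,0,0,0,0],[0,0,0.012,0,0,0,0]]'; python3 -m pendant '[[0,0,0.004,0,0,0,0],[0,0,0.004,0,0,0,0]]'; python3 - <<'E'
from h import *
tool()
E
```

```text
t: 9.75
tcp_pos: [0.548, 0.0783, 0.1475]
orientation: [0.355, 1.541, -0.356]
wrist_force: [-0.8, 0.6, -1.4]
width: 0.0004
t: 10.0
tcp_pos: [0.5519, 0.0763, 0.1475]
orientation: [0.355, 1.541, -0.356]
wrist_force: [-1.3, 0.3, -0.7]
width: 0.0006
t 10.0 tcp gate mm [ 29.2 -45.7  57.5] z 0.1475 F [-1.3  0.3 -0.7] w 0.0005798283678861625
tool axes in gate:
 [[ 7.0e-04  3.5e-03  1.0e+00]
 [-5.0e-04  1.0e+00 -3.5e-03]
 [-1.0e+00 -5.0e-04  7.0e-04]]
```

```bash
python3 -m pendant '[[0,0,0.003,0,0,0,0],[0,0,0.003,0,0,0,0]]'; python3 -m pendant '[[0,0,0.003,0,0,0,0],[0,0,0.003,0,0,0,0]]';  python3 - <<'E'
from h import *
tool()
s=snapshot("scene");cv2.imwrite("pics/scene9.png",cv2.resize(s["image"][115:245,290:440,::-1],None,fx=5,fy=4.6,interpolation=cv2.INTER_CUBIC))
E
```

```text
t: 10.25
tcp_pos: [0.5545, 0.0751, 0.1473]
orientation: [0.355, 1.542, -0.356]
wrist_force: [-2.4, 2.0, -1.4]
width: -0.0
t: 10.5
tcp_pos: [0.5566, 0.0741, 0.1468]
orientation: [0.355, 1.544, -0.356]
wrist_force: [-4.9, 3.2, -1.9]
width: 0.0006
t 10.5 tcp gate mm [ 34.4 -45.7  56.8] z 0.1468 F [-4.9  3.2 -1.9] w 0.0005954987043410769
tool axes in gate:
 [[-0.0024  0.0032  1.    ]
 [-0.0011  1.     -0.0032]
 [-1.     -0.0011 -0.0024]]
```

View pics/scene9.png

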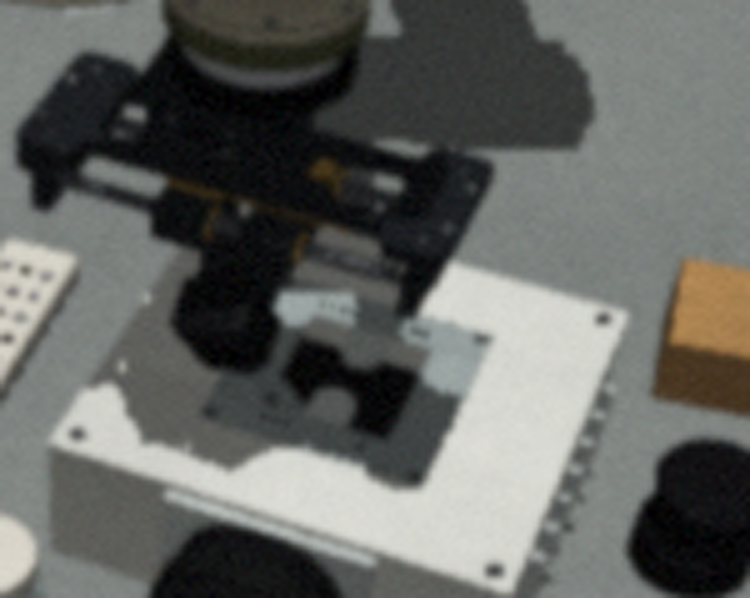

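```bash
python3 -m pendant '[[0,0,0.004,0,0,0,0],[0,0,0.005,0,0,0,0],[0,0,0.005,0,0,0,0]]'; python3 -m pendant '[[0,0,-0.01,0,0,0,0],[0,0,-0.05,0,0,0,0],[0,0,-0.1,0,0,0,0],[-0.02,0,-0.14,0,0,0,0],[-0.06,0,-0.16,0,0,0,0],[-0.1,0,-0.17,0,0,0,0],[-0.1,0,-0.17,0,0,0,0]]';  python3 - <<'E'
from h import *
tool()
for n in("top","scene"):
    s=snapshot(n);cv2.imwrite(f"pics/{n}10.png",s["image"][:,:,::-1])
a=cv2.imread("pics/top10.png")[125:285,205:375];b=cv2.imread("pics/scene10.png")[135:255,310:437]
a=cv2.resize(a,(400,376));b=cv2.resize(b,(398,376));cv2.imwrite("pics/c10.png",np.hstack([a,b]))
E
```

```text
t: 10.92
tcp_pos: [0.5596, 0.0727, 0.1459]
orientation: [0.355, 1.549, -0.356]
wrist_force: [-7.7, 3.9, -2.9]
width: 0.0001
t: 11.8
tcp_pos: [0.4084, 0.1472, 0.2501]
orientation: [0.356, 1.541, -0.353]
wrist_force: [-0.2, -0.4, -0.7]
width: 0.0005
t 11.8 tcp gate mm [-130.8  -44.3  160.1] z 0.2501 F [-0.2 -0.4 -0.7] w 0.0005138945050450472
tool axes in gate:
 [[-2.0e-04  2.0e-03  1.0e+00]
 [ 1.8e-03  1.0e+00 -2.0e-03]
 [-1.0e+00  1.8e-03 -2.0e-04]]
```

View pics/c10.png

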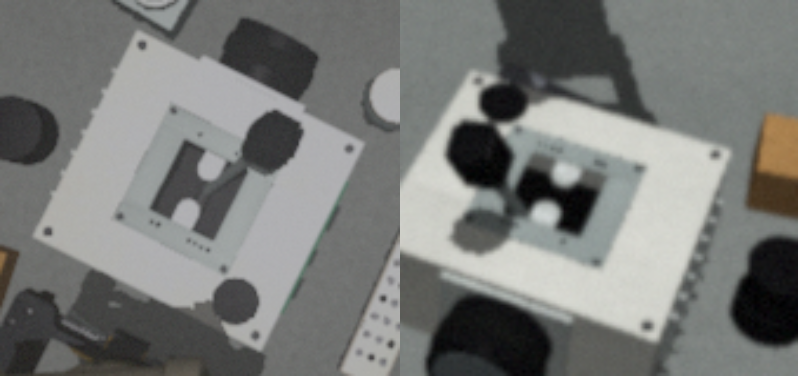

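View pics/top10.png

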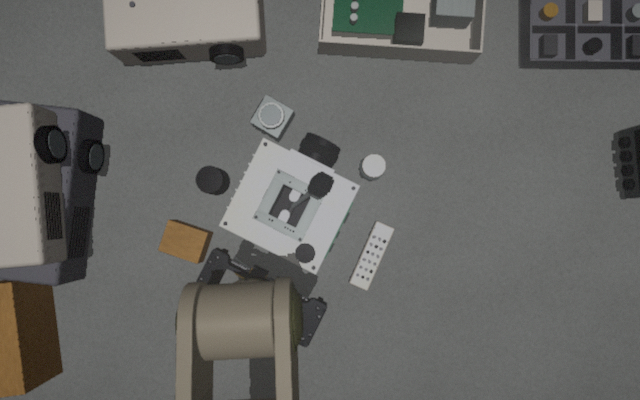

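```bash
python3 - <<'E'
from h import *
t=snapshot("top");sc=snapshot("scene")
knob((320.6,185),(335.2,183.8),t,sc)
ksph(t,(320.6,185));ksph(sc,(335.2,183.8))
E
```

```text
knob gate mm [ 61.9 -41.9  83.4] shift 0.384 across 0.267 |r| 0.1706 err 0.0004088651501934734
q 0.02286038446514216 knob [ 62.1 -42.2  82.5] shift 0.386 across 0.27
q 0.019913050859400427 knob [ 61.4 -41.6  83. ] shift 0.382 across 0.266
```

```bash
python3 - <<'E'
from cell import job
print(job.hand_in())
E
```

```text
the job is handed in; nothing more can be done
None
```

The lens-shift lever is fully home in slot 3, the forward right leg, and I handed the job in with the arm clear of everything at about 12 s of the 54 s allowed.

- **What I did:** With closed fingertips I pushed the knob forward from the back left leg to the cross slot (shift about 0.00). I then pushed it right (across about 0.26, shift about 0.01, so it never went into the back right slot) and forward until it met the end stop, at about 9 N.
- **Lever position:** After I backed off, the two camera views put the knob 62 mm forward and 42 mm right of `gate_mid`. That is shift about 0.38 and across about 0.27. The shift reads 0.01 past the stated 0.37 stop, which is within measuring error. One reading midway across, with the knob partly hidden, gave shift about 0.06; the clear view after that push gave 0.01.
- **Loose things:** In the last top picture the spare lens, cap, remote, jar, lamp module and carton looked to be where they started, compared by eye. The arm hid the screwdriver in that picture, so I did not check it there. The fingers never went below 145 mm above the table.

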